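# Unlock and take out a locked vial carrier with a T-key

## Task

Take the orange T-key from its stand, lower it down the yellow-ringed shaft of the loader until it drops fully home over the hidden square stem, turn it anticlockwise as far as it goes to unlock the black vial carrier, and leave the key standing there. Then slide the carrier forward out from under the green hood and the white tower before lifting it off, and set it down upright on the middle of the green mat. Leave the other bench items alone.

Things in the scene. Friction and masses are not known exactly. Their poses are not given: they have to be found in the camera images.
- key: T-key 165 mm long, 0.3 kg, upright in its stand at the start. Origin: centre of its open foot; z up the shank. Steel shank 14 mm round. The foot is a square socket 24.4 mm outside, 18.4 mm inside, 24 mm deep, its faces parallel to key x and y, so any of the four quarter turns fits the stem.
- key_handle (a point): centre of the key's orange handle bar, 153 mm above the foot: 64 mm long (key x), 14 mm thick (key y), 24 mm tall
- stand: grey block 70 x 70 x 60 mm, fixed, with a square hole 28 mm wide and 50 mm deep in which the key stands (foot 10 mm above the bench). Origin: centre of its underside.
- loader: white bench unit, fixed. Origin on the bench under its bay; x to its back (away from the robot), y left, z up. Deck top z = 10 mm, x = -160 to 190. Guides on both sides of the bay, inner faces y = +-57 mm, top z = 28 (left one only at x = -160 to -75). Rear housing from x = 70, top z = 100. White tower round the shaft, 66 x 66 mm, x = -31 to 35, a solid part behind it to x = 72.
- hood_edge (a point): middle of the lower front edge of the green hood lip over the bay, at loader x = 20, y = 0, z = 32 mm; the lip runs back from here, 12 mm thick, 130 mm wide
- shaft_mouth (a point): centre of the shaft's upper mouth (yellow ring on the tower top), at x = 2, y = 94, z = 135 mm in the loader's frame; axes as the loader. The bore is vertical, 42 mm wide. A brass stem, 16 mm square with a 5 mm pointed tip, stands on its axis: its tip is 80 mm below the mouth, the square 85 to 101 mm below.
- shaft_bottom (a point): shoulder at the foot of the stem, on the shaft's axis, 101 mm below the mouth; axes as the loader (it does not turn with the stem). The key's foot rests here when fully home. A key angle wrong by over about 0.16 rad rests on the square's top, 16 mm higher. The stem's angle is not reported: at the start 0 to 0.7 rad anticlockwise (from above) of faces parallel to the loader's axes.
- carrier: black vial carrier, plate 150 (x) x 110 (y) x 18 mm, about 0.35 kg, eight capped vials along its sides (y = +-41 mm, tops 40 mm up). Origin: centre of its underside; x points under the hood. At home it is at loader x = -10, y = 0, z = 10 mm, its rear 45 mm under the hood. It slides towards loader -x; clear of hood and tower after 80 mm, stopped by the left guide at about 105 mm.
- carrier_grip (a point): centre of the carrier's blue upright grip, 14 mm thick (carrier x), 44 mm wide (y), 42 mm tall; at carrier x = -25, y = 0, z = 39 mm
- carrier_lug (a point): outer end of the red lug on the carrier's left side: 15 mm wide (x), sticks out 25 mm, runs under the tower (underside z = 32 mm). The stem's latch arm stops it after at most 25 mm of sliding till the stem is turned over 1.4 rad from parallel; its hard stop is at 1.5. With the socket's play the key itself must turn to about 1.6 to 1.7 rad. The stem resists with 0.15 N m and stays put.
- mat: green mat 200 x 160 x 4 mm, fixed on the bench. Origin: centre of its underside.
- tube_rack: bystander: black tube rack 75 x 120 mm, 75 mm tall; origin under its centre
- spray_bottle: bystander: bottle 60 mm wide, 150 mm tall; origin under its centre
- pen_pot: bystander: green pen pot 80 x 80 mm, 140 mm tall with pens; origin under its centre
- stamp: bystander: grey and black self-inking stamp 60 x 45 mm, 75 mm tall; origin under its centre
- reagent_jar: bystander: jar 56 mm wide, 75 mm tall; origin under its centre
There are look-alikes about, which are no part of the job. What is shaped like the carrier but pink or turquoise is not meant.

How it is judged (in metres and radians):
On the way, in this order (a step that is already met when the one before it is completed fails the run):
1. the key is fully home on the square stem at the bottom of the shaft (z of key in the frame of shaft_mouth below -0.095 m and horizontal distance between key and shaft_mouth below 0.006 m), for 0.2 s.
2. the carrier has slid forward out from under hood and tower, still down on the deck (x of carrier in the frame of loader below -0.08 m and z of carrier in the frame of loader below 0.018 m and angle between carrier's own z axis and vertical below 0.15 rad), for 0.02 s.
At the end, for the whole second after the job is handed in: The carrier rests flat and still on the mat, its centre within 35 mm of the mat's; the key stands in the shaft, fully home on the stem (foot at least 92 mm below the mouth); both are released (horizontal distance between carrier and mat below 0.035 m and z of carrier in the frame of mat below 0.008 m and angle between carrier's own z axis and vertical below 0.06 rad and linear speed of carrier below 0.02 m/s and z of key in the frame of shaft_mouth below -0.092 m and horizontal distance between key and shaft_mouth below 0.008 m and angle between key's own z axis and vertical below 0.2 rad and linear speed of key below 0.03 m/s); the robot touches nothing.
It fails at once if the carrier is tipped by more than 0.5 rad (angle between carrier's own z axis and vertical above 0.5 rad).
It fails at once if another bench item is moved by more than 30 mm (distance of any of tube_rack, spray_bottle, pen_pot, stamp, reagent_jar from where it was at the start of the episode above 0.03 m).
It also fails if it takes over 67 s, if anything falls off the work surface, if the arm or the gripper's body presses on something with over 40 N, if the wrist force passes 120 N, or if a joint passes its speed limit or range.

## Robot

A 6-joint arm with a two-finger parallel gripper is mounted at the origin on the work surface. World frame = base frame: x ahead of the robot, y to its left, z up, the work surface at z = 0. Lengths are in m, angles in degrees, forces in N, time in s.
With the tool pointing down it reaches from about 0.325 to 0.875 m from the base axis. Payload 4.4 kg.
Tool frame: the origin (TCP) lies at the very end of the fingers, on their centre line; the grasp point (between the pads) lies 19 mm behind it (bot.grip_depth is the distance from the TCP to the grasp point, in m); z points along the fingers, x is the direction in which the jaws open and shut, and the axes are right-handed (so a half turn about z gives the same grasp; the last joint's range is limited). The gripper opens to 85 mm and grips with 20 to 120 N. Pads are 22 mm wide; open, the fingers measure 114 mm over their backs; the gripper's body (76 mm by 85 mm) begins 54 mm behind the grasp point. The pads swing forward as they close: fully open they stand 13 mm farther back than shut.
Start: joints at [-8.623, 11.837, 88.321, -0, 79.842, -8.623], TCP at [0.575, -0, 0.231] pointing down, gripper open.
Joint ranges: [-156.59, 156.59], [-49.26, 127.26], [12.9, 141.05], [-63.56, 243.56], [4.71, 150.69], [-161.64, 161.64]. Speed limits (degrees/s): [159.86, 159.86, 180, 180, 180, 180].

## Interface

Orientations are given as [roll, pitch, yaw] about the fixed x, y, z axes, in that order (R = Rz(yaw) Ry(pitch) Rx(roll)).
In Python, from bench import read_state, viewer, job_done, bot gives the robot as it stands. The module is installed in compiled form; this text tells all that it offers.
- The arm moves only by the tool play_rows, never from a script. Its argument "rows" is one flat list of numbers, 6 for each row, row after row: the shift along the tool's x, y, z in m, then the turn, a rotation vector about the tool's x, y, z in rad. In form: [x, y, z, ax, ay, az, x, y, z, ax, ay, az, ...]. A call has 1 to 10 rows; each row is the pose to reach, as a shift and turn from the pose commanded when the call began, along the tool's axes at that moment; what a row does not reach only later rows make up. A row lasts 1/10 s, in which the tool goes at most 50 mm and 8.59 degrees, less where a joint would pass 70% of its speed; a pose out of reach is approached as far as the arm can. A call with a gripper value outside its range is refused whole. "gripper" is the opening, from 0 (shut) to 1 (fully open), set as the call begins (left out, the last holds). The fingers move at their own pace and stop on an object; "newtons" is the grip in N (left out, the last holds). Time passes only in rows, so rows that repeat a pose let the fingers close. It gives the time, the measured TCP pose, the force and the opening at its end, in the units of the state.
- read_state(): the state, without advancing time (a new reading comes with each control period).
- viewer.camera(name): name is "scene" or "side" or "wrist"; returns a dict with "frame" (480x640x3 uint8, red, green, blue), "fx", "fy", "cx", "cy" (pixels), "rvec" (rotation vector, rad) and "tvec" (3), from world to camera coordinates, as OpenCV has them; the wrist camera has in their place "T_tool_cam" (4x4, takes a point from camera to tool coordinates, whose origin is the TCP and whose axes are the tool frame's). Camera axes: x right, y down, z forward; pixel columns grow to the right and rows downward; lengths in m; the calibration is good to about 2 mm. The wrist camera is an equidistant fisheye: a pixel r from the principal point sees the ray r / f radians off the axis. A picture is of the moment at which its call begins: read the wrist's pose just before it. There is no depth.
- job_done(): hands the job in, once; it reports no verdict.
The state is a dict: "clock": time; "joints": joint angles; "joint_vel": joint speeds; "tau": joint torques, N m; "tool_pos": TCP position; "tcp_rot": TCP orientation; "force": force on the tool from outside, world axes, zero at the start; "ft_torque": the same for the moment, N m; "finger_gap": finger opening in m.
Only numpy, scipy, OpenCV 4.12 (cv2) and the standard library are available. Lean on these libraries where they do the work, as an engineer would, in place of code of your own. Each camera call takes 0.05 s, during which the arm holds its last target.

## Working session

There is one attempt and no reset: what is moved stays moved. The work goes in short steps, Python scripts to look and compute and a tool call to move; the robot and the scene stay as the last step left them, time stands still between calls to the robot, and variables do not carry over. Pictures are saved under pics/ and viewed, and the job is handed in when it is done.

Besides the shell and the picture viewer there is one more tool, called after "Call:" as name(argument=value, ...) on one line, values as JSON. play_rows: Moves the arm, as the interface text tells. Its arguments: {"type":"object","properties":{"rows":{"type":"array"},"gripper":{"type":"number"},"newtons":{"type":"number"}},"required":["rows"]}

```bash
mkdir -p pics; python3 - <<'E'
from bench import read_state, viewer, bot
import cv2,numpy as np
print(read_state())
for n in ["scene","side","wrist"]:
    c=viewer.camera(n)
    cv2.imwrite(f"pics/{n}0.png",c["frame"][:,:,::-1])
    print(n,{k:(np.array(v).round(4).tolist()) for k,v in c.items() if k!="frame"})
E
```

```text
{'clock': 0.0, 'joints': array([-8.62326671e+00,  1.18854967e+01,  8.84051831e+01,  9.00220276e-04,
        7.98402974e+01, -8.62142052e+00]), 'joint_vel': array([-0.08383101,  0.00091865,  0.07476977, -0.09596149, -0.00492273,
        0.04748064]), 'tau': array([ 4.44781954e-04, -3.83034396e+01, -2.91594708e+01, -2.26178481e-04,
        1.06274080e-02,  5.83859855e-05]), 'tool_pos': array([5.74248397e-01, 1.05081488e-04, 2.30110205e-01]), 'tcp_rot': array([-1.79979490e+02,  1.29364395e-01, -1.98284286e-03]), 'force': array([-0.73352939,  0.60824242, -0.23312626]), 'ft_torque': array([ 0.02172017, -0.01673188, -0.01820118]), 'finger_gap': 0.08494464411859172}
scene {'fx': 508.3437, 'fy': 508.3437, 'cx': 312.4669, 'cy': 240.0427, 'rvec': [1.9191, 1.9012, -0.5458], 'tvec': [-0.0445, -0.3538, 1.6094]}
side {'fx': 474.944, 'fy': 474.944, 'cx': 320.2288, 'cy': 239.7462, 'rvec': [2.3699, -0.3827, 0.1387], 'tvec': [-0.438, 0.2055, 1.3811]}
wrist {'fx': 371.6483, 'fy': 371.6483, 'cx': 316.0585, 'cy': 238.3548, 'T_tool_cam': [[1.0, 0.0006, -0.0001, 0.0003], [-0.0005, 0.9625, 0.2712, -0.0684], [0.0002, -0.2712, 0.9625, -0.1429], [0.0, 0.0, 0.0, 1.0]]}
```

View pics/scene0.png

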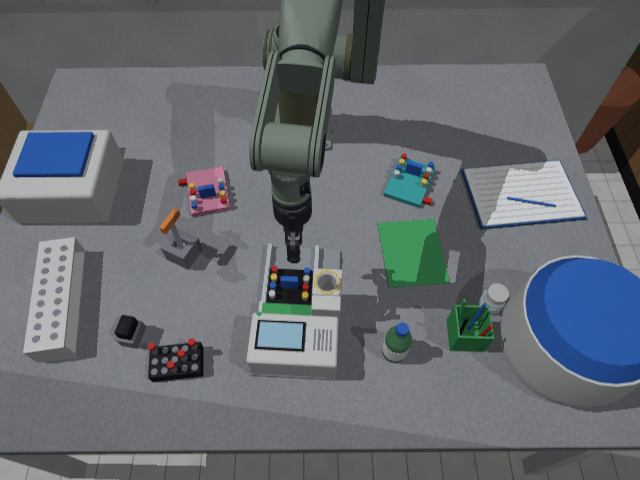

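View pics/side0.png

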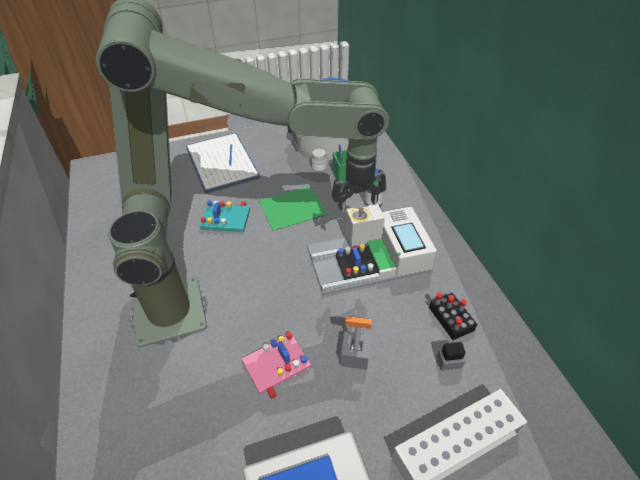

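View pics/wrist0.png

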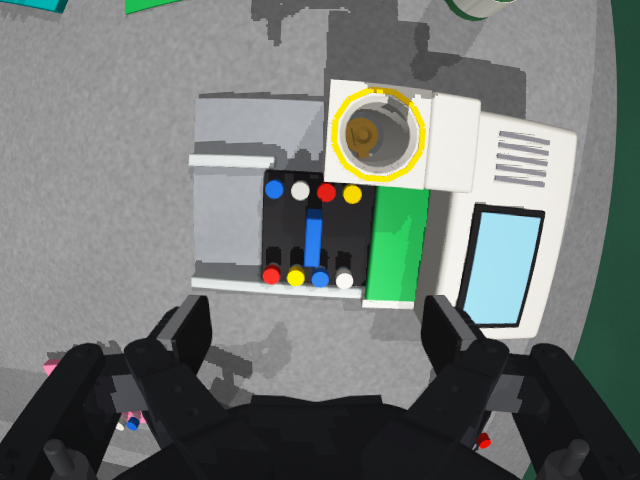

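The scene view has the key in its stand at about (178,240), the loader at (295,310) and the mat at (413,253). The pink carrier (205,190) and turquoise carrier (412,180) are look-alikes. In the wrist view the ring is at (378,134) with the brass stem inside at (362,136). Next I'll zoom in to pick points.

```bash
cat > h.py <<'E'
import cv2,numpy as np
from scipy.spatial.transform import Rotation as R
from bench import read_state, viewer, bot
def grab(n,tag):
    s=read_state(); c=viewer.camera(n); c['state']=s
    cv2.imwrite(f"pics/{tag}.png",c["frame"][:,:,::-1])
    if n=='wrist':
        T=np.eye(4); T[:3,:3]=R.from_euler('xyz',s['tcp_rot'],degrees=True).as_matrix(); T[:3,3]=s['tool_pos']
        c['Twc']=T@np.array(c['T_tool_cam'])
    else:
        M=np.eye(4); M[:3,:3]=cv2.Rodrigues(np.array(c['rvec'],float))[0]; M[:3,3]=np.array(c['tvec']).ravel()
        c['Twc']=np.linalg.inv(M)
    c['n']=n
    d={k:c[k] for k in('n','Twc','fx','fy','cx','cy')}
    import pickle; pickle.dump(d,open(f"pics/{tag}.pkl","wb"))
    return c
def load(tag):
    import pickle; return pickle.load(open(f"pics/{tag}.pkl","rb"))
def proj(c,P):
    P=np.atleast_2d(P); T=np.linalg.inv(c['Twc']); p=P@T[:3,:3].T+T[:3,3]
    if c['n']=='wrist':
        rr=np.hypot(p[:,0],p[:,1]); th=np.arctan2(rr,p[:,2]); k=th/np.maximum(rr,1e-9)
        return np.c_[c['cx']+c['fx']*k*p[:,0],c['cy']+c['fy']*k*p[:,1]]
    return np.c_[c['cx']+c['fx']*p[:,0]/p[:,2],c['cy']+c['fy']*p[:,1]/p[:,2]]
def ray(c,uv):
    x=(uv[0]-c['cx'])/c['fx'];y=(uv[1]-c['cy'])/c['fy']
    if c['n']=='wrist':
        r=np.hypot(x,y); d=np.array([x/r*np.sin(r),y/r*np.sin(r),np.cos(r)]) if r>0 else np.array([0,0,1.])
    else: d=np.array([x,y,1.])
    d=c['Twc'][:3,:3]@d
    return c['Twc'][:3,3],d/np.linalg.norm(d)
def onz(c,uv,z):
    o,d=ray(c,uv); return o+d*(z-o[2])/d[2]
def crop(tag,x0,y0,w,h,s,out):
    im=cv2.imread(f"pics/{tag}.png")[y0:y0+h,x0:x0+w]
    cv2.imwrite(f"pics/{out}.png",cv2.resize(im,None,fx=s,fy=s,interpolation=cv2.INTER_CUBIC))
E
python3 - <<'E'
from h import *
for n in ["scene","side","wrist"]: grab(n,n+"1")
crop("scene1",140,190,100,90,8,"k_sc")
crop("side1",320,300,80,75,8,"k_si")
crop("wrist1",180,70,400,280,2,"l_w")
E
```

```text
(no output)
```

View pics/k_sc.png

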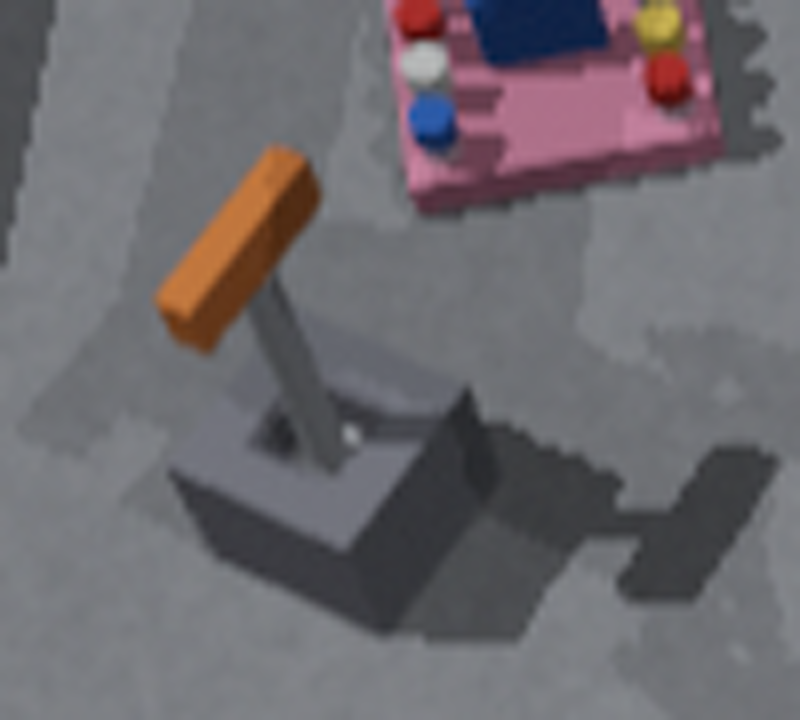

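View pics/k_si.png

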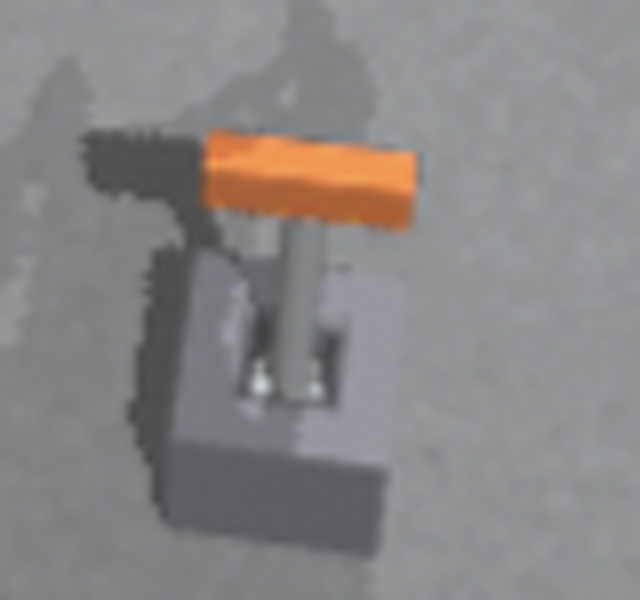

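View pics/l_w.png

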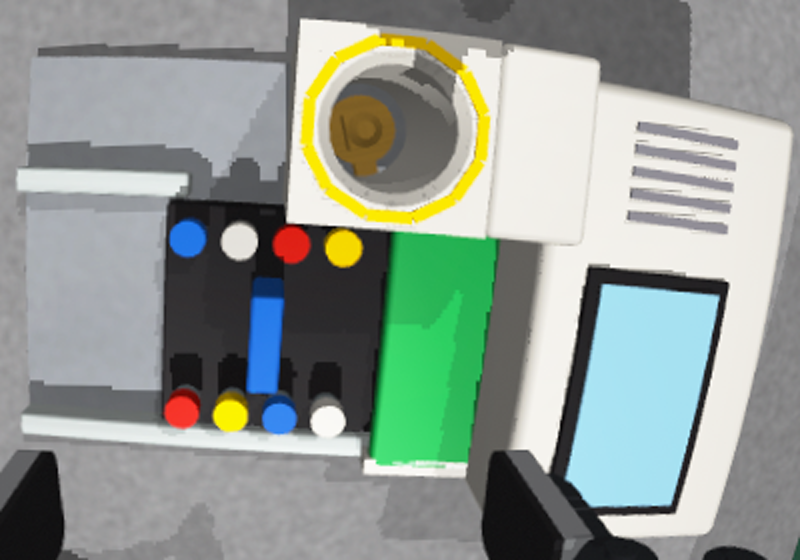

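```bash
python3 - <<'E'
from h import *
from scipy.optimize import least_squares
c=load("wrist1")
f=lambda u,v:(180+u/2,70+v/2)
obs=[((-31,127,135),f(301,18)),((-31,61,135),f(289,222)),((35,61,135),f(488,238)),((35,127,135),f(502,42)),((2,94,135),f(396,129)),
((-85,55,28),f(168,200)),((20,-65,44),f(372,461)),((-160,57,28),f(17,190)),((-160,-57,28),f(23,414)),((-75,57,28),f(188,192))]
P=np.array([o[0] for o in obs])/1000.; U=np.array([o[1] for o in obs])
def W(p,P=P):
    a=p[2]; M=np.array([[np.cos(a),-np.sin(a),0],[np.sin(a),np.cos(a),0],[0,0,1]])
    return P@M.T+np.array([p[0],p[1],0])
r=least_squares(lambda p:(proj(c,W(p))-U).ravel(),[0.65,0,0],loss='soft_l1')
print(r.x,np.degrees(r.x[2])); print((proj(c,W(r.x))-U).round(1).tolist())
np.save('loader.npy',r.x)
sm=W(r.x,np.array([[.002,.094,.135]])); print('mouth',sm, 'stem tip',onz(c,f(366,128),.055), 'grip',W(r.x,np.array([[-.035,0,.07]])),onz(c,f(267,342),.07))
# check in scene / side
for n in('scene1','side1'): print(n,proj(load(n),sm),proj(load(n),W(r.x,np.array([[-.16,-.057,.028],[-.035,0,.07]]))).tolist())
# key triangulation
A=load('scene1');B=load('side1')
def tri(a,b):
    oa,da=ray(A,a);ob,db=ray(B,b)
    M=np.c_[da,-db]; t=np.linalg.lstsq(M,ob-oa,rcond=None)[0]; p=oa+da*t[0];q=ob+db*t[1]
    return (p+q)/2,np.linalg.norm(p-q)
s=lambda u,v:(140+u/8,190+v/8); d=lambda u,v:(320+u/8,300+v/8)
# handle top-face ends: stand corners top z=.06 
print('stand top corners scene',[onz(A,s(*q),.06).round(4).tolist() for q in[(172,470),(345,550),(468,390)]])
print('stand side',[onz(B,d(*q),.06).round(4).tolist() for q in[(200,245),(408,278),(388,467),(178,442)]])
# handle top centre z=.175, handle top corners
print('handle top scene',[onz(A,s(*q),.175).round(4).tolist() for q in[(160,298),(187,320),(277,147),(310,160)]])
print('handle top side',[onz(B,d(*q),.175).round(4).tolist() for q in[(207,133),(417,155),(412,188),(205,170)]])
E
```

```text
[ 0.60736006 -0.02312546 -0.06005379] -3.4408288375910465
[[0.3, 0.0], [-0.2, -0.1], [-0.7, -0.5], [0.7, -1.1], [1.0, -0.6], [-0.2, 0.5], [-0.4, 1.3], [-0.5, 1.1], [-0.9, -0.4], [0.5, 2.9]]
mouth [[0.61499812 0.07058505 0.135     ]] stem tip [0.61455002 0.0708713  0.055     ] grip [[ 0.57242316 -0.02102484  0.07      ]] [ 0.57253157 -0.019451    0.07      ]
scene1 [[325.44356219 282.552089  ]] [[270.4716077058785, 243.87575605909223], [287.3927576109697, 279.4137815554612]]
side1 [[360.48924482 213.83146423]] [[322.20034354981397, 284.132291195085], [357.2926525942487, 252.50464610907844]]
stand top corners scene [[0.4752, -0.3476, 0.06], [0.5054, -0.288, 0.06], [0.4459, -0.2555, 0.06]]
stand side [[0.4455, -0.2597, 0.06], [0.5061, -0.2932, 0.06], [0.4739, -0.355, 0.06], [0.4137, -0.3257, 0.06]]
handle top scene [[0.4844, -0.32, 0.175], [0.4923, -0.3108, 0.175], [0.43, -0.2926, 0.175], [0.4349, -0.2819, 0.175]]
handle top side [[0.4331, -0.2895, 0.175], [0.4905, -0.317, 0.175], [0.4846, -0.3273, 0.175], [0.4279, -0.3017, 0.175]]
```

The loader fits to about 1 px, at x 0.607, y −0.023 and yaw −3.4°. I'll put the wrist camera over the shaft to read the stem angle.

Call:
play_rows(rows=[0.014, 0, 0.03, 0, 0, 0, 0.03, 0, 0.07, 0, 0, 0, 0.041, 0, 0.1, 0, 0, 0, 0.041, 0, 0.1, 0, 0, 0, 0.041, 0, 0.1, 0, 0, 0])

```text
clock: 0.8
tool_pos: [0.6155, 0.0001, 0.1308]
tcp_rot: [-180.0, 0.1, 0.0]
force: [-0.2, -1.0, 0.6]
finger_gap: 0.0852
```

```bash
python3 - <<'E'
from h import *
grab("wrist","w2")
c=load("w2"); uv=proj(c,[[.615,.0706,.05]])[0]; print(uv, read_state()['tool_pos'],read_state()['tcp_rot'])
u,v=uv.round().astype(int); crop("w2",u-50,v-45,100,90,8,"stem")
E
```

```text
[315.19258038 132.7068833 ] [ 6.16534570e-01 -6.45073390e-05  1.32521028e-01] [ 1.79986061e+02 -7.99305663e-02  5.36087767e-03]
```

View pics/stem.png

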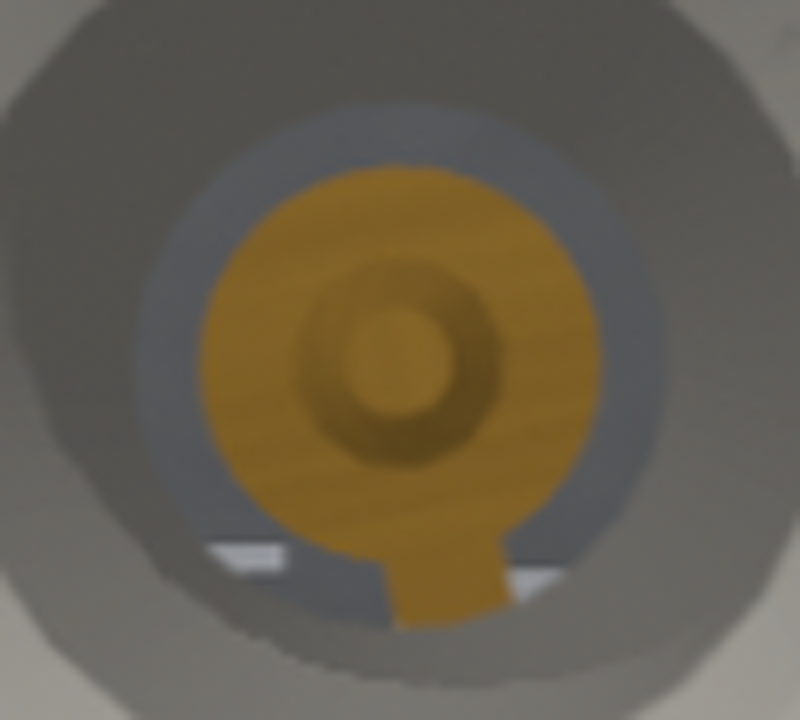

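View pics/w2.png

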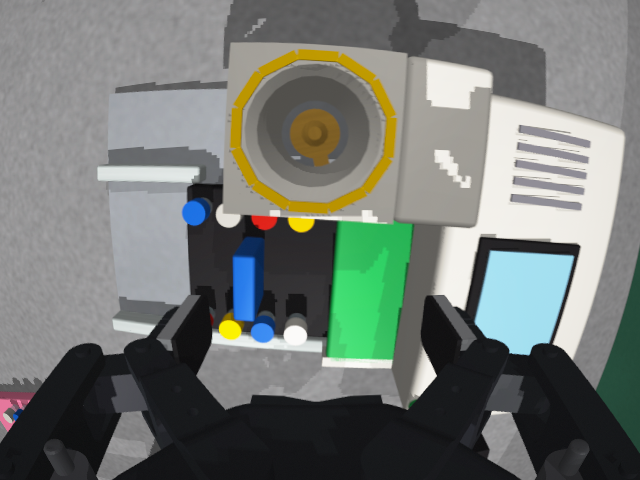

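```bash
python3 - <<'E'
from h import *
im=cv2.imread("pics/wrist1.png")[110:160,335:390]
im=cv2.convertScaleAbs(im,alpha=1.7)
a=cv2.resize(im,None,fx=7,fy=7,interpolation=cv2.INTER_CUBIC)
im=cv2.imread("pics/w2.png")[105:160,285:345]
im=cv2.convertScaleAbs(im,alpha=2.2,beta=-80)
b=cv2.resize(im,None,fx=6.4,fy=6.4,interpolation=cv2.INTER_CUBIC)
h=min(a.shape[0],b.shape[0]); cv2.imwrite("pics/stem2.png",np.hstack([a[:h],b[:h]]))
E
```

```text
(no output)
```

View pics/stem2.png

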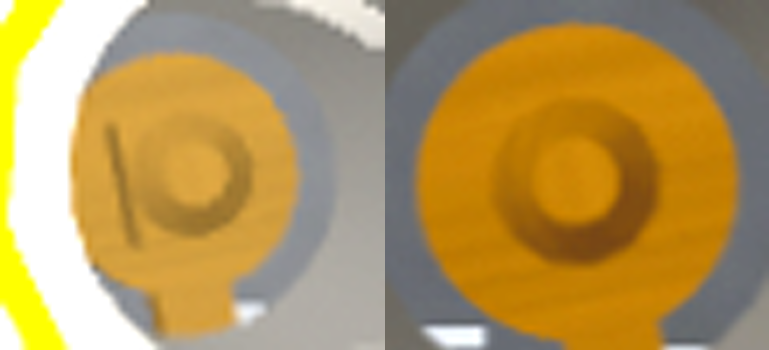

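```bash
python3 - <<'E'
from h import *
c=load("wrist1"); f=lambda u,v:(335+u/7,110+v/7)
a=onz(c,f(112,128),.045);b=onz(c,f(135,245),.045); d=b-a; print(np.degrees(np.arctan2(d[1],d[0])),np.linalg.norm(d))
c=load("w2"); uv=proj(c,[[.615,.0706,.05]])[0].round(); g=lambda u,v:(uv[0]-50+u/8,uv[1]-45+v/8)
for q,w in[((388,560),(397,625)),((503,540),(514,602)),((400,362),(450,620))]:
    a=onz(c,g(*q),.034);b=onz(c,g(*w),.034); d=b-a; print(np.degrees(np.arctan2(d[1],d[0])))
a=onz(c,g(400,362),.034);b=onz(c,g(450,615),.034);d=b-a;print(np.degrees(np.arctan2(d[1],d[0])),a)
E
```

```text
-78.38348963185375 0.015079008061306411
-82.19652254290145
-79.73576371359611
-79.06845875720535
-78.85965513913997 [0.61480542 0.07040764 0.034     ]
```

The dark edge seen in the slanted view is a side of the square. It puts the stem's faces at world 11.5°, about 15° (0.26 rad) anticlockwise of the loader, and the latch arm direction agrees. The plan is to grasp the key at tool yaw about −115°, insert at −78.5°, then turn anticlockwise to about +4.5°. Moving over the key now.

Call:
play_rows(rows=[0, 0, -0.03, 0, 0, 0, 0, 0, -0.07, 0, 0, 0.14, -0.02, 0.04, -0.1, 0, 0, 0.28, -0.04, 0.08, -0.12, 0, 0, 0.42, -0.06, 0.12, -0.12, 0, 0, 0.56, -0.08, 0.16, -0.12, 0, 0, 0.7, -0.1, 0.2, -0.12, 0, 0, 0.84, -0.12, 0.24, -0.12, 0, 0, 0.98, -0.14, 0.28, -0.12, 0, 0, 1.12, -0.156, 0.305, -0.12, 0, 0, 1.26])

```text
clock: 1.85
tool_pos: [0.4592, -0.3082, 0.2548]
tcp_rot: [-179.9, -0.3, -72.6]
force: [0.3, 0.3, 0.1]
finger_gap: 0.0853
```

Call:
play_rows(rows=[0, 0, 0, 0, 0, 0.14, 0, 0, 0, 0, 0, 0.28, 0, 0, 0, 0, 0, 0.42, 0, 0, 0, 0, 0, 0.56, 0, 0, 0, 0, 0, 0.7, 0, 0, 0, 0, 0, 0.747, 0, 0, 0, 0, 0, 0.747, 0, 0, 0, 0, 0, 0.747])

```text
clock: 2.65
tool_pos: [0.4604, -0.3054, 0.2535]
tcp_rot: [-179.8, -0.1, -114.9]
force: [0.6, 0.0, -0.4]
finger_gap: 0.0853
```

```bash
python3 - <<'E'
from h import *
c=grab("wrist","w3"); print(c['state']['tool_pos'],c['state']['tcp_rot'],c['state']['joints'].round(1))
print(proj(c,[[.46,-.305,.175],[.46,-.305,.06]]))
grab("scene","scene3"); grab("side","side3")
E
```

```text
[ 0.46037791 -0.30535367  0.25348057] [-1.79796174e+02 -6.75082363e-02 -1.14926850e+02] [-42.5   8.   90.1  -0.   81.7  72.4]
[[315.20994153 249.86943563]
 [315.3431918  212.75228018]]
```

View pics/w3.png

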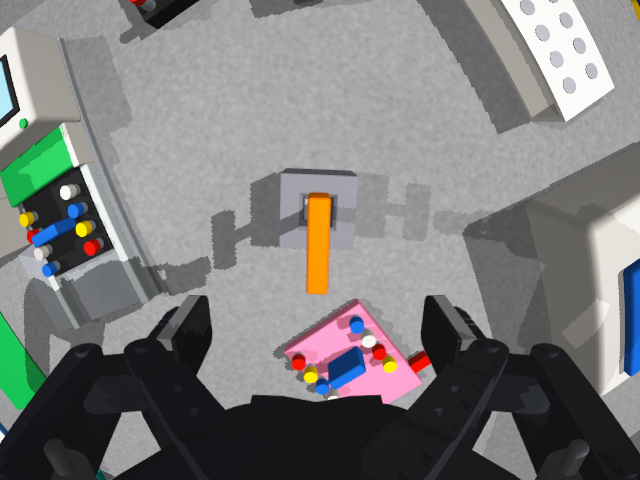

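```bash
python3 - <<'E'
from h import *
crop("w3",270,160,100,145,4,"k4")
c=load("w3");im=cv2.imread("pics/w3.png")
m=(im[:,:,2]>200)&(im[:,:,1]>90)&(im[:,:,1]<190)&(im[:,:,0]<60); m[:, :290]=0;m[:,345:]=0;m[300:]=0
v,u=np.nonzero(m); W=np.array([onz(c,q,.175) for q in zip(u,v)])[:,:2]
(r)=cv2.minAreaRect(W.astype(np.float32)*1000); print(r,len(W)); b=cv2.boxPoints(r);print(b)
print(W.mean(0)); 
U,S,V=np.linalg.svd(W-W.mean(0),full_matrices=False);print(np.degrees(np.arctan2(V[0,1],V[0,0])))
E
```

```text
((461.01605224609375, -307.1509704589844), (13.294601440429688, 62.792724609375), 63.42807388305664) 2026
[[ 429.9625  -299.05188]
 [ 486.12265 -327.14038]
 [ 492.0696  -315.25006]
 [ 435.90945 -287.16156]]
[ 0.46208816 -0.30770241]
153.49407081959572
```

View pics/k4.png

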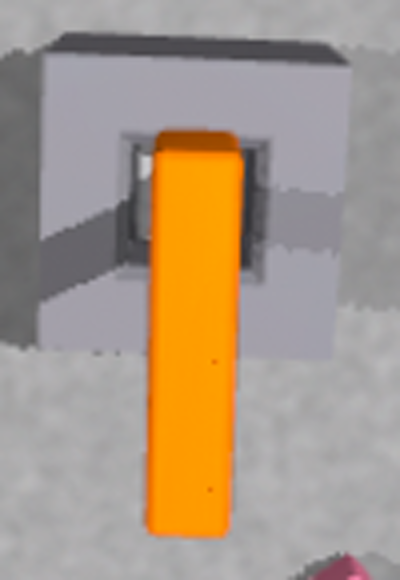

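The handle's top centre is at (0.461, −0.307), with key x at −26.5°. I'll fine-align, descend and grip.

Call:
play_rows(rows=[0.001, -0.001, 0.02, 0, 0, 0.028, 0.001, -0.001, 0.05, 0, 0, 0.028, 0.001, -0.001, 0.08, 0, 0, 0.028, 0.001, -0.001, 0.1, 0, 0, 0.028, 0.001, -0.001, 0.106, 0, 0, 0.028, 0.001, -0.001, 0.106, 0, 0, 0.028, 0.001, -0.001, 0.106, 0, 0, 0.028], gripper=1)

```text
clock: 3.5
tool_pos: [0.4613, -0.307, 0.1466]
tcp_rot: [-179.9, -0.0, -116.6]
force: [-0.3, 0.0, -0.3]
finger_gap: 0.0853
```

Call:
play_rows(rows=[0, 0, 0, 0, 0, 0, 0, 0, 0, 0, 0, 0, 0, 0, 0, 0, 0, 0, 0, 0, 0, 0, 0, 0, 0, 0, 0, 0, 0, 0, 0, 0, 0, 0, 0, 0, 0, 0, 0, 0, 0, 0, 0, 0, 0, 0, 0, 0], gripper=0, newtons=70)

```text
clock: 4.3
tool_pos: [0.4607, -0.3066, 0.1457]
tcp_rot: [-180.0, -0.0, -116.6]
force: [-0.2, -0.9, 3.0]
finger_gap: 0.0126
```

Call:
play_rows(rows=[0, 0, -0.01, 0, 0, 0, 0, 0, -0.03, 0, 0, 0, 0, 0, -0.06, 0, 0, 0, 0, 0, -0.1, 0, 0, 0, 0, 0, -0.14, 0, 0, 0, 0, 0, -0.17, 0, 0, 0, 0, 0, -0.185, 0, 0, 0, 0, 0, -0.185, 0, 0, 0, 0, 0, -0.185, 0, 0, 0])

```text
clock: 5.2
tool_pos: [0.4598, -0.3057, 0.3283]
tcp_rot: [179.8, 0.1, -116.6]
force: [0.4, -0.5, -3.7]
finger_gap: 0.013
```

```bash
python3 - <<'E'
from h import *
c=grab("wrist","w5"); print(c['state']['tool_pos'],c['state']['tcp_rot'],c['state']['joints'].round(1),c['state']['force'],c['state']['finger_gap'])
grab("scene","scene5"); grab("side","side5")
for n in('scene5','side5'):
    p=proj(load(n),[c['state']['tool_pos']])[0].astype(int); print(n,p); crop(n,max(p[0]-50,0),p[1]-40,100,120,5,"c_"+n)
a=cv2.imread("pics/c_scene5.png");b=cv2.imread("pics/c_side5.png");cv2.imwrite("pics/c5.png",np.hstack([a,b])[:,:][::1])
E
```

```text
[ 0.45978633 -0.3057136   0.32831716] [ 1.79815458e+02  5.33904899e-02 -1.16598382e+02] [-42.6   5.8  83.8   0.   90.5  74. ] [ 0.42027244 -0.4771466  -3.71630305] 0.012970938448829048
scene5 [149 178]
side5 [362 280]
```

View pics/w5.png

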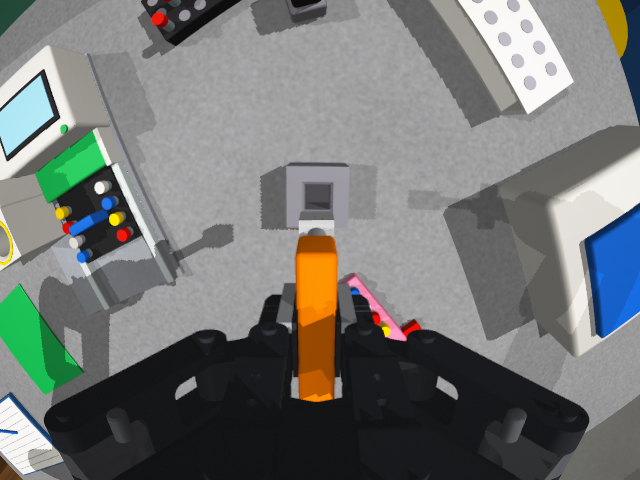

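View pics/c_side5.png

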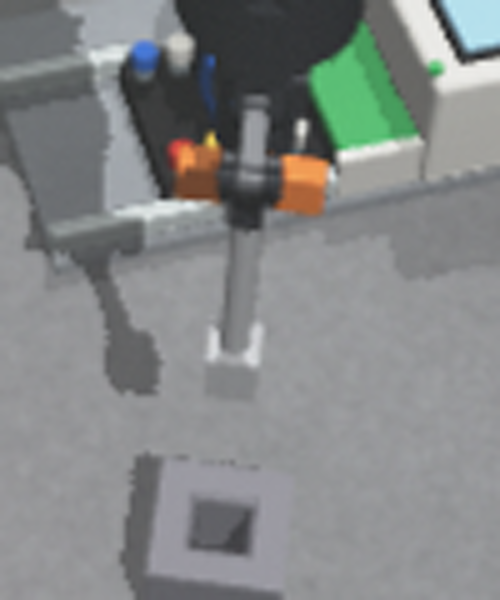

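View pics/c_scene5.png

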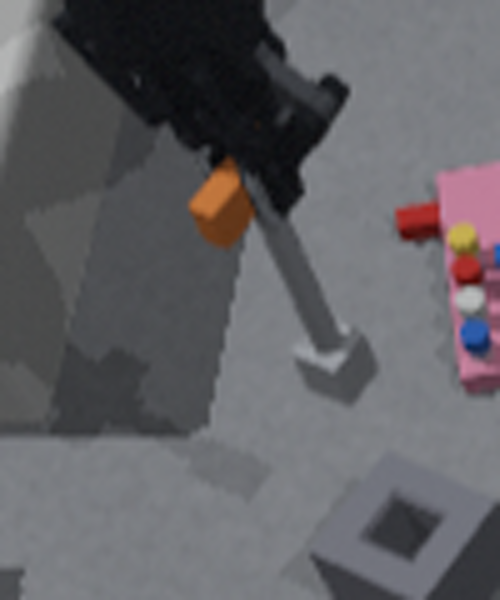

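```bash
python3 - <<'E'
from h import *
s=read_state(); t=s['tool_pos'];
a=np.radians(-26.6); M=np.array([[np.cos(a),-np.sin(a)],[np.sin(a),np.cos(a)]])
F=t+[0,0,-.1366]; print(F)
for n,o in(('scene5',(99,138)),('side5',(312,240)),('w5',(0,0))):
    im=cv2.imread(f"pics/{n}.png"); c=load(n)
    S=5 if n!='w5' else 1
    if n=='w5': o=(250,150); S=5
    im=cv2.resize(im[o[1]:o[1]+120,o[0]:o[0]+120],None,fx=S,fy=S,interpolation=cv2.INTER_CUBIC)
    for z in(0,.024):
        for h,col in((.0122,(0,0,255)),):
            V=np.array([np.r_[M@np.array(q)*h,z]+F for q in((1,1),(1,-1),(-1,-1),(-1,1))])
            p=((proj(c,V)-np.array(o)+.5)*S).astype(int); cv2.polylines(im,[p],True,col if z else (0,255,0),1)
    L=proj(c,np.array([F+[0,0,.02],F+[0,0,.153]])); L=((L-np.array(o)+.5)*S).astype(int); cv2.line(im,tuple(map(int,L[0])),tuple(map(int,L[1])),(255,0,0),1)
    cv2.imwrite(f"pics/o_{n}.png",im)
cv2.imwrite("pics/o5.png",np.hstack([cv2.imread(f"pics/o_{n}.png")[180:580,100:366] for n in('scene5','side5')]+[cv2.imread("pics/o_w5.png")[100:500,200:466]]))
E
```

```text
[ 0.45951592 -0.30545993  0.19070931]
```

View pics/o5.png

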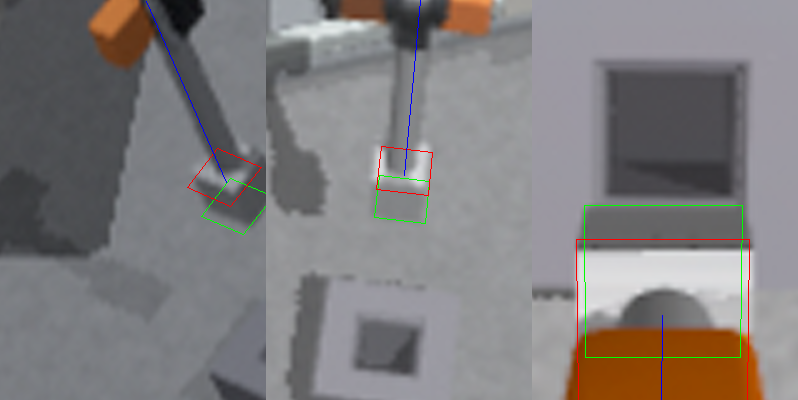

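The key is held straight, and its foot overlay matches to about 1 px in all three views. I'll carry it to above the shaft.

Call:
play_rows(rows=[-0.015, 0.001, 0, 0, 0, -0.02, -0.045, 0.003, 0, 0, 0, -0.08, -0.085, 0.006, 0, 0, 0, -0.15, -0.13, 0.01, 0, 0, 0, -0.23, -0.175, 0.013, 0, 0, 0, -0.31, -0.22, 0.016, 0, 0, 0, -0.39, -0.265, 0.019, 0, 0, 0, -0.47, -0.31, 0.023, 0, 0, 0, -0.54, -0.35, 0.026, 0, 0, 0, -0.6, -0.38, 0.028, 0, 0, 0, -0.64])

```text
clock: 6.35
tool_pos: [0.6054, 0.0499, 0.3291]
tcp_rot: [179.9, 0.1, -79.6]
force: [0.4, -0.4, -3.1]
finger_gap: 0.0128
```

Call:
play_rows(rows=[-0.018, 0.001, 0, 0, 0, -0.015, -0.025, 0.002, 0, 0, 0, -0.025, -0.0256, 0.002, 0, 0, 0, -0.025, -0.0256, 0.002, 0, 0, 0, -0.025, -0.0256, 0.002, 0, 0, 0, -0.025])

```text
clock: 6.85
tool_pos: [0.599, 0.0695, 0.3304]
tcp_rot: [-180.0, -0.0, -78.6]
force: [-0.7, 0.5, -2.2]
finger_gap: 0.0129
```

```bash
cat >> h.py <<'E'
def overlay(tag,out,F,yaw,o,S=5,w=120,h=120,extra=()):
    a=np.radians(yaw); M=np.array([[np.cos(a),-np.sin(a)],[np.sin(a),np.cos(a)]])
    im=cv2.imread(f"pics/{tag}.png"); c=load(tag)
    im=cv2.resize(im[o[1]:o[1]+h,o[0]:o[0]+w],None,fx=S,fy=S,interpolation=cv2.INTER_CUBIC)
    for z in(0,.024):
        V=np.array([np.r_[M@np.array(q)*.0122,z]+F for q in((1,1),(1,-1),(-1,-1),(-1,1))])
        p=((proj(c,V)-np.array(o)+.5)*S).astype(int); cv2.polylines(im,[p],True,(0,0,255) if z else (0,255,0),1)
    for C,r in extra:
        t=np.linspace(0,2*np.pi,40); p=((proj(c,C+np.c_[r*np.cos(t),r*np.sin(t),0*t])-np.array(o)+.5)*S).astype(int); cv2.polylines(im,[p],True,(255,0,255),1)
    cv2.imwrite(f"pics/{out}.png",im)
E
python3 - <<'E'
from h import *
for i in range(3):
    s=read_state(); print(s['tool_pos'],s['tcp_rot'],s['force'])
c=grab("wrist","w6"); grab("scene","scene6"); grab("side","side6")
t=s['tool_pos']; print(s['joints'].round(1))
F=t+[0,0,-.1366]; m=np.array([.6148,.0704,.135])
for n in("w6","scene6","side6"):
    p=proj(load(n),[F])[0].astype(int); print(n,p); overlay(n,"o_"+n,F,11.5,(max(p[0]-60,0),max(p[1]-60,0)),4 if n!='w6' else 4,extra=[(m,.021)])
E
```

```text
[0.598983   0.06949524 0.33044155] [-1.79996075e+02 -3.14106486e-02 -7.86086448e+01] [-0.74419457  0.4977464  -2.15243   ]
[0.598983   0.06949524 0.33044155] [-1.79996075e+02 -3.14106486e-02 -7.86086448e+01] [-0.74419457  0.4977464  -2.15243   ]
[0.598983   0.06949524 0.33044155] [-1.79996075e+02 -3.14106486e-02 -7.86086448e+01] [-0.74419457  0.4977464  -2.15243   ]
[-1.6 12.  76.5 -0.  91.5 77. ]
w6 [315 226]
scene6 [325 264]
side6 [356 201]
```

View pics/o_w6.png

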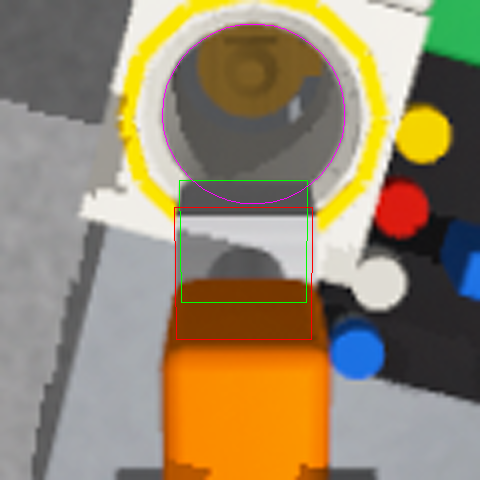

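View pics/o_side6.png

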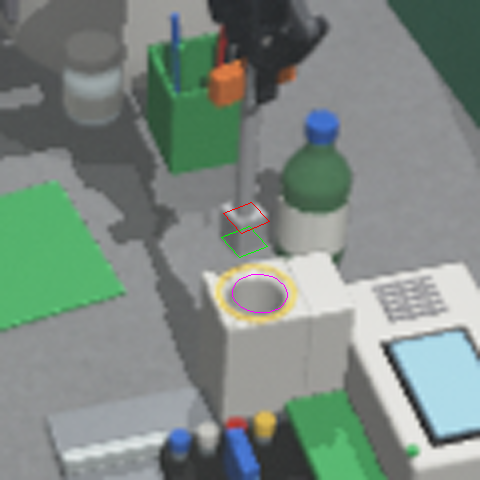

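View pics/o_scene6.png

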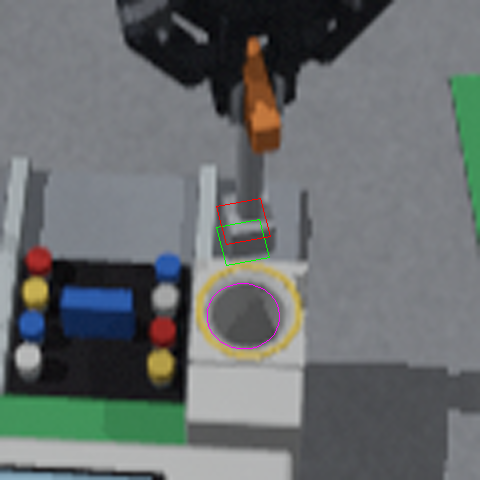

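The second call used the new tool axes, so x ended 16 mm short. Correcting that.

Call:
play_rows(rows=[0.001, -0.008, 0, 0, 0, 0, 0.0022, -0.0157, 0, 0, 0, 0, 0.0022, -0.0157, 0.01, 0, 0, 0, 0.0022, -0.0157, 0.015, 0, 0, 0, 0.0022, -0.0157, 0.015, 0, 0, 0, 0.0022, -0.0157, 0.015, 0, 0, 0])

```text
clock: 7.6
tool_pos: [0.6146, 0.0719, 0.3145]
tcp_rot: [179.9, 0.0, -78.5]
force: [-0.5, -0.0, -2.4]
finger_gap: 0.0131
```

```bash
python3 - <<'E'
from h import *
s=read_state(); print(s['tool_pos'],s['tcp_rot'],s['force'])
c=grab("wrist","w7"); grab("scene","scene7"); grab("side","side7")
s=read_state(); print(s['tool_pos'],s['tcp_rot'],s['force'])
t=s['tool_pos']
F=t+[0,0,-.1366]; m=np.array([.6148,.0704,.135])
for n in("w7","scene7","side7"):
    p=proj(load(n),[F])[0].astype(int); overlay(n,"o_"+n,F,11.5,(max(p[0]-40,0),max(p[1]-50,0)),5,w=80,h=100,extra=[(m,.021)])
cv2.imwrite("pics/o7.png",np.hstack([cv2.imread(f"pics/o_{n}.png")[:,70:336] for n in("w7","scene7","side7")]))
E
```

```text
[0.6145557  0.07187597 0.31454455] [ 1.79918717e+02  1.88817135e-02 -7.84898514e+01] [-0.54945197 -0.03529511 -2.37113173]
[0.61502182 0.07187608 0.31569437] [-1.79963573e+02 -1.05872110e-02 -7.84878432e+01] [-0.07549628  1.13771004 -2.32287289]
```

View pics/o7.png

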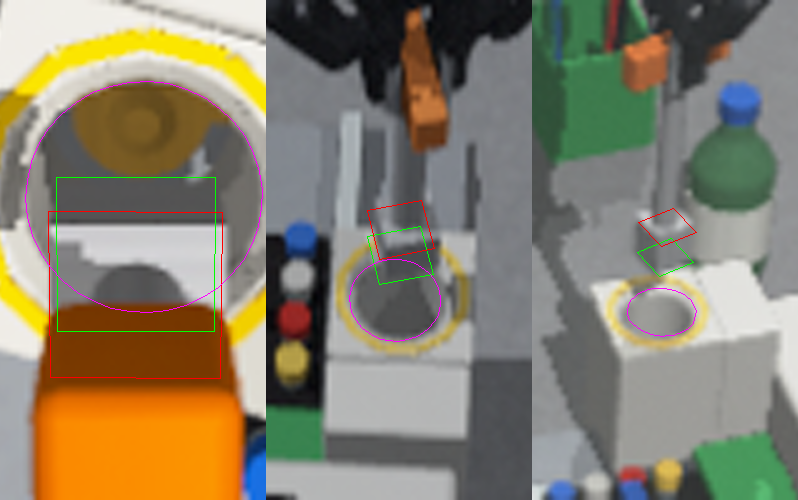

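The foot is about 1 mm off laterally, with the stem to tool +x. I'll correct that while descending to just above the stem.

Call:
play_rows(rows=[0.001, 0, 0.01, 0, 0, 0, 0.001, 0, 0.025, 0, 0, 0, 0.001, 0, 0.04, 0, 0, 0, 0.001, 0, 0.055, 0, 0, 0, 0.001, 0, 0.07, 0, 0, 0, 0.001, 0, 0.085, 0, 0, 0, 0.001, 0, 0.1, 0, 0, 0, 0.001, 0, 0.112, 0, 0, 0, 0.001, 0, 0.118, 0, 0, 0, 0.001, 0, 0.118, 0, 0, 0])

```text
clock: 8.75
tool_pos: [0.6145, 0.0708, 0.1959]
tcp_rot: [179.9, 0.0, -78.5]
force: [0.2, -0.3, -2.3]
finger_gap: 0.0131
```

Call:
play_rows(rows=[0, 0, 0.002, 0, 0, 0, 0, 0, 0.004, 0, 0, 0, 0, 0, 0.006, 0, 0, 0, 0, 0, 0.008, 0, 0, 0, 0, 0, 0.01, 0, 0, 0, 0, 0, 0.01, 0, 0, 0])

```text
clock: 9.35
tool_pos: [0.6149, 0.0708, 0.1869]
tcp_rot: [180.0, 0.0, -78.5]
force: [-0.2, -0.1, -2.6]
finger_gap: 0.0126
```

Call:
play_rows(rows=[0, 0, 0.002, 0, 0, 0, 0, 0, 0.004, 0, 0, 0, 0, 0, 0.006, 0, 0, 0, 0, 0, 0.008, 0, 0, 0, 0, 0, 0.008, 0, 0, 0])

```text
clock: 9.85
tool_pos: [0.6148, 0.0708, 0.1787]
tcp_rot: [179.9, 0.0, -78.5]
force: [-0.1, 0.2, -3.0]
finger_gap: 0.0129
```

Call:
play_rows(rows=[0, 0, 0.002, 0, 0, 0, 0, 0, 0.004, 0, 0, 0, 0, 0, 0.006, 0, 0, 0, 0, 0, 0.007, 0, 0, 0, 0, 0, 0.007, 0, 0, 0])

```text
clock: 10.35
tool_pos: [0.615, 0.0709, 0.172]
tcp_rot: [180.0, 0.0, -78.5]
force: [0.9, 0.1, -2.5]
finger_gap: 0.0133
```

The key has gone past the square's top with no resistance, so it's engaged. Pressing down to the shoulder.

Call:
play_rows(rows=[0, 0, 0.001, 0, 0, 0, 0, 0, 0.002, 0, 0, 0, 0, 0, 0.003, 0, 0, 0, 0, 0, 0.003, 0, 0, 0])

```text
clock: 10.75
tool_pos: [0.6153, 0.0708, 0.1697]
tcp_rot: [-180.0, -0.0, -78.5]
force: [-0.1, -0.9, -0.8]
finger_gap: 0.013
```

Call:
play_rows(rows=[0, 0, 0.0005, 0, 0, 0, 0, 0, 0.001, 0, 0, 0, 0, 0, 0.001, 0, 0, 0, 0, 0, 0.001, 0, 0, 0])

```text
clock: 11.15
tool_pos: [0.6156, 0.0708, 0.1696]
tcp_rot: [-179.9, -0.0, -78.5]
force: [-2.0, 0.3, 5.3]
finger_gap: 0.0131
```

It's on the shoulder: foot at about z 0.033, with 5 N back. Turning anticlockwise.

Call:
play_rows(rows=[0, 0, -0.0005, 0, 0, -0.1, 0, 0, -0.0005, 0, 0, -0.2, 0, 0, -0.0005, 0, 0, -0.3, 0, 0, -0.0005, 0, 0, -0.4, 0, 0, -0.0005, 0, 0, -0.5, 0, 0, -0.0005, 0, 0, -0.6, 0, 0, -0.0005, 0, 0, -0.7, 0, 0, -0.0005, 0, 0, -0.7, 0, 0, -0.0005, 0, 0, -0.7, 0, 0, -0.0005, 0, 0, -0.7])

```text
clock: 12.15
tool_pos: [0.6149, 0.071, 0.1696]
tcp_rot: [180.0, 0.0, -38.4]
force: [-2.4, 0.1, 4.8]
finger_gap: 0.0128
```

```bash
python3 - <<'E'
from h import *
s=read_state(); print(s['tool_pos'],s['tcp_rot'],s['force'],s['ft_torque'],s['joints'].round(1))
E
```

```text
[0.61491192 0.07102792 0.16963742] [ 1.79996812e+02  2.82899453e-02 -3.83989617e+01] [-2.42813853  0.13408513  4.78289363] [0.11428816 0.77866927 0.03770787] [-1.4 20.2 85.3  0.  74.5 37. ]
```

Call:
play_rows(rows=[0, 0, 0, 0, 0, -0.1, 0, 0, 0, 0, 0, -0.2, 0, 0, 0, 0, 0, -0.3, 0, 0, 0, 0, 0, -0.4, 0, 0, 0, 0, 0, -0.5, 0, 0, 0, 0, 0, -0.58, 0, 0, 0, 0, 0, -0.64, 0, 0, 0, 0, 0, -0.69, 0, 0, 0, 0, 0, -0.71, 0, 0, 0, 0, 0, -0.71])

```text
clock: 13.15
tool_pos: [0.6148, 0.071, 0.1697]
tcp_rot: [-180.0, 0.0, 2.3]
force: [-2.8, 1.1, 5.7]
finger_gap: 0.0132
```

```bash
python3 - <<'E'
from h import *
s=read_state(); print(s['tool_pos'],s['tcp_rot'],s['force'],s['ft_torque'],s['joints'].round(1),s['tau'].round(2))
E
```

```text
[0.61481872 0.07097461 0.16966014] [-1.79983037e+02  3.81288016e-02  2.27663836e+00] [-2.80926367  1.08663124  5.73734612] [ 0.06700742  0.82163785 -0.09834019] [-1.4 20.2 85.3  0.  74.5 -3.7] [ -0.33 -40.69 -27.57  -0.11  -1.3   -0.17]
```

Call:
play_rows(rows=[0, 0, 0, 0, 0, -0.03, 0, 0, 0, 0, 0, -0.05, 0, 0, 0, 0, 0, -0.05, 0, 0, 0, 0, 0, -0.05])

```text
clock: 13.55
tool_pos: [0.6148, 0.071, 0.1696]
tcp_rot: [-180.0, 0.0, 5.1]
force: [-2.8, -0.0, 5.5]
finger_gap: 0.013
```

```bash
python3 - <<'E'
from h import *
s=read_state(); print(s['tool_pos'],s['tcp_rot'],s['force'],s['ft_torque'],s['joints'].round(1),s['tau'].round(2))
E
```

```text
[0.61482816 0.07095321 0.16964866] [-1.79974409e+02  3.63830027e-02  5.08723511e+00] [-2.80529602e+00 -2.83392701e-03  5.45310806e+00] [ 0.02252304  0.81759086 -0.26410481] [-1.4 20.2 85.3  0.  74.5 -6.5] [ -0.13 -40.7  -27.57  -0.16  -1.28  -0.29]
```

Call:
play_rows(rows=[0, 0, 0, 0, 0, -0.03, 0, 0, 0, 0, 0, -0.06, 0, 0, 0, 0, 0, -0.06, 0, 0, 0, 0, 0, -0.06])

```text
clock: 13.95
tool_pos: [0.6149, 0.0709, 0.1697]
tcp_rot: [-180.0, 0.0, 8.4]
force: [-2.2, 0.4, 6.0]
finger_gap: 0.0126
```

```bash
python3 - <<'E'
from h import *
s=read_state(); print(s['tool_pos'],s['tcp_rot'],s['force'],s['ft_torque'],s['joints'].round(1),s['tau'].round(2))
E
```

```text
[0.61487605 0.07093134 0.16966145] [-1.79957258e+02  2.60327121e-02  8.44597235e+00] [-2.20190825  0.44170145  6.00631465] [ 0.08780864  0.81263253 -0.71536105] [-1.4 20.2 85.3  0.  74.5 -9.9] [  0.29 -40.7  -27.58  -0.27  -1.27  -0.73]
```

The hard stop is reached: −0.7 N m, with the key at about 1.78 rad including compliance. I'll unwind the load slightly, release and back off upward.

Call:
play_rows(rows=[0, 0, -0.0005, 0, 0, 0.05, 0, 0, -0.0005, 0, 0, 0.05, 0, 0, -0.0005, 0, 0, 0.05])

```text
clock: 14.25
tool_pos: [0.6148, 0.0709, 0.1697]
tcp_rot: [-180.0, 0.0, 5.8]
force: [-3.3, 0.8, 5.5]
finger_gap: 0.0128
```

Call:
play_rows(rows=[0, 0, 0, 0, 0, 0, 0, 0, 0, 0, 0, 0, 0, 0, 0, 0, 0, 0, 0, 0, 0, 0, 0, 0, 0, 0, 0, 0, 0, 0, 0, 0, 0, 0, 0, 0], gripper=1)

```text
clock: 14.85
tool_pos: [0.6152, 0.0708, 0.1692]
tcp_rot: [180.0, -0.0, 5.7]
force: [-0.5, 0.7, -0.3]
finger_gap: 0.0854
```

Call:
play_rows(rows=[0, 0, -0.005, 0, 0, 0, 0, 0, -0.02, 0, 0, 0, 0, 0, -0.045, 0, 0, 0, 0, 0, -0.07, 0, 0, 0, 0, 0, -0.085, 0, 0, 0, 0, 0, -0.085, 0, 0, 0])

```text
clock: 15.45
tool_pos: [0.6173, 0.0708, 0.2587]
tcp_rot: [179.9, -0.4, 5.7]
force: [-0.4, 0.6, 0.3]
finger_gap: 0.0853
```

```bash
python3 - <<'E'
from h import *
c=grab("wrist","w8"); print(c['state']['tool_pos'],c['state']['tcp_rot'],c['state']['force']); grab("scene","scene8"); grab("side","side8")
crop("side8",300,150,160,150,5,"s8")
E
```

```text
[0.6172703  0.07083581 0.25871363] [179.94324505  -0.44024841   5.73535687] [-0.42424367  0.61470937  0.32815361]
```

View pics/w8.png

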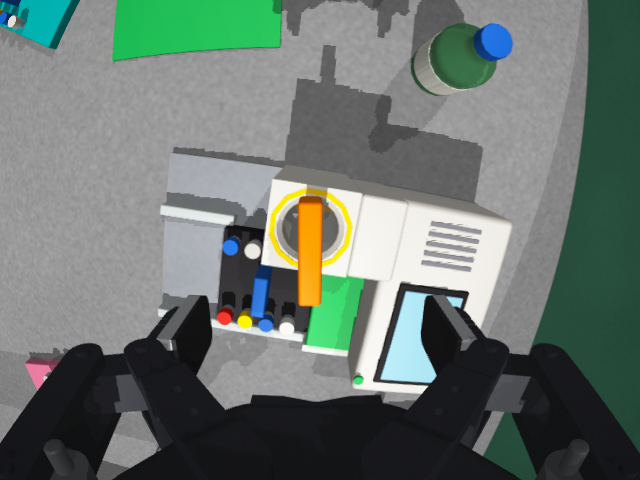

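View pics/s8.png

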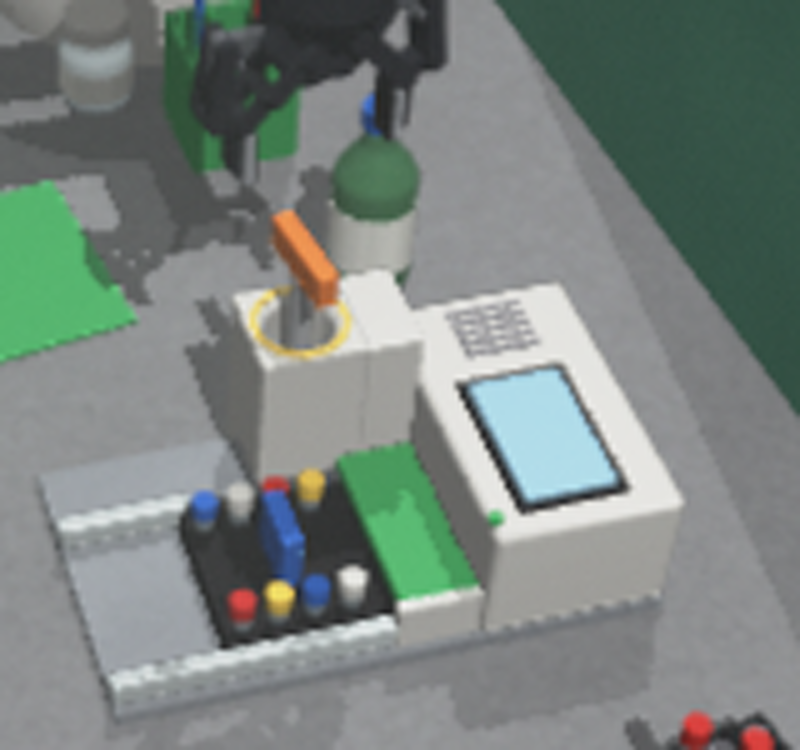

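View pics/scene8.png

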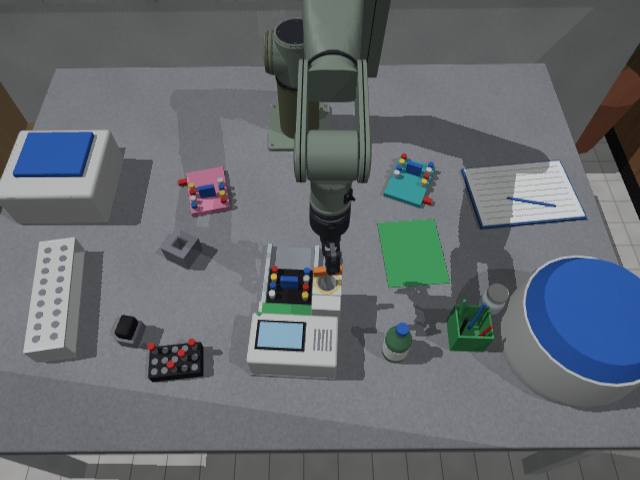

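The key stands in the shaft, turned. Next is the carrier grip. I'll open the jaws only partly so the rear finger clears the hood lip.

Call:
play_rows(rows=[-0.015, 0.025, 0, 0, 0, 0.04, -0.035, 0.06, 0, 0, 0, 0.12, -0.0515, 0.0866, 0, 0, 0, 0.16, -0.0515, 0.0866, 0.01, 0, 0, 0.16, -0.0515, 0.0866, 0.02, 0, 0, 0.16, -0.0515, 0.0866, 0.02, 0, 0, 0.16, -0.0515, 0.0866, 0.02, 0, 0, 0.16], gripper=0.45)

```text
clock: 16.3
tool_pos: [0.5722, -0.0194, 0.2329]
tcp_rot: [-180.0, 0.1, -3.4]
force: [0.5, 0.0, 0.6]
finger_gap: 0.0382
```

```bash
python3 - <<'E'
from h import *
c=grab("wrist","w9"); s=read_state(); print(s['tool_pos'],s['tcp_rot'],s['force'],s['finger_gap'])
im=cv2.imread("pics/w9.png"); p=proj(c,[[.5724,-.0210,.07]])[0]; cv2.circle(im,tuple(int(x) for x in p.round()),2,(0,0,255),-1)
cv2.imwrite("pics/w9b.png",im)
E
```

```text
[ 0.57267571 -0.01944915  0.23367717] [-1.79980180e+02  5.64640216e-02 -3.34329169e+00] [0.65765243 0.52534404 1.00288439] 0.03824950226562391
```

View pics/w9b.png

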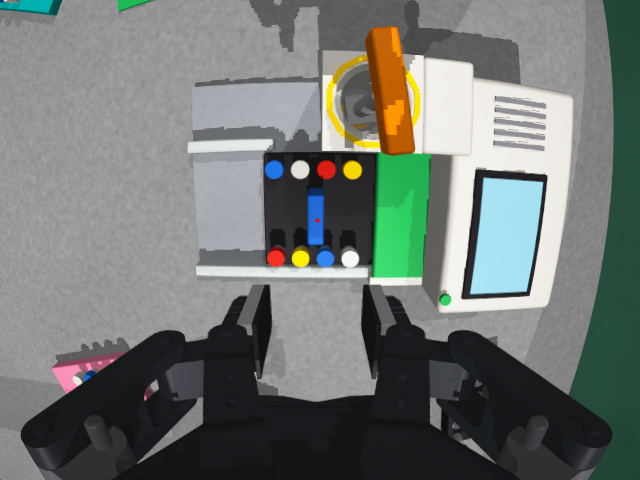

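The red dot (318,221) sits on the grip's top centre. Descending.

Call:
play_rows(rows=[0, 0.001, 0.02, 0, 0, 0, 0, 0.001, 0.05, 0, 0, 0, 0, 0.001, 0.085, 0, 0, 0, 0, 0.001, 0.12, 0, 0, 0, 0, 0.001, 0.15, 0, 0, 0, 0, 0.001, 0.175, 0, 0, 0, 0, 0.001, 0.19, 0, 0, 0, 0, 0.001, 0.197, 0, 0, 0, 0, 0.001, 0.197, 0, 0, 0, 0, 0.001, 0.197, 0, 0, 0])

```text
clock: 17.35
tool_pos: [0.5738, -0.0215, 0.0386]
tcp_rot: [180.0, -0.1, -3.4]
force: [-0.1, 0.7, -0.2]
finger_gap: 0.0387
```

Call:
play_rows(rows=[0, 0, 0, 0, 0, 0, 0, 0, 0, 0, 0, 0, 0, 0, 0, 0, 0, 0, 0, 0, 0, 0, 0, 0, 0, 0, 0, 0, 0, 0, 0, 0, 0, 0, 0, 0], gripper=0, newtons=60)

```text
clock: 17.95
tool_pos: [0.5733, -0.0217, 0.0388]
tcp_rot: [180.0, -0.1, -3.4]
force: [-2.0, -0.1, 5.4]
finger_gap: 0.013
```

Call:
play_rows(rows=[-0.004, 0, 0, 0, 0, 0, -0.01, 0, 0, 0, 0, 0, -0.016, 0, 0, 0, 0, 0, -0.022, 0, 0, 0, 0, 0, -0.028, 0, 0, 0, 0, 0, -0.034, 0, 0, 0, 0, 0, -0.034, 0, 0, 0, 0, 0])

```text
clock: 18.65
tool_pos: [0.5403, -0.0199, 0.0388]
tcp_rot: [180.0, -0.3, -3.5]
force: [4.4, -1.2, 4.9]
finger_gap: 0.0129
```

It's past 25 mm with low force, so it's unlocked. Continuing to 90 mm.

Call:
play_rows(rows=[-0.008, 0, 0, 0, 0, 0, -0.018, 0, 0, 0, 0, 0, -0.028, 0, 0, 0, 0, 0, -0.038, 0, 0, 0, 0, 0, -0.048, 0, 0, 0, 0, 0, -0.055, 0, 0, 0, 0, 0, -0.058, 0, 0, 0, 0, 0, -0.058, 0, 0, 0, 0, 0, -0.058, 0, 0, 0, 0, 0])

```text
clock: 19.55
tool_pos: [0.4827, -0.0164, 0.0389]
tcp_rot: [180.0, -0.3, -3.4]
force: [3.1, 0.3, 5.7]
finger_gap: 0.0132
```

```bash
python3 - <<'E'
from h import *
c=grab("wrist","w10"); s=read_state(); print(s['tool_pos'],s['tcp_rot'],s['force'],s['finger_gap'])
L=np.load('loader.npy'); a=L[2]; d=s['tool_pos'][:2]-L[:2]; print('tool in loader',[d[0]*np.cos(a)+d[1]*np.sin(a),-d[0]*np.sin(a)+d[1]*np.cos(a)])
grab("scene","scene10"); grab("side","side10"); crop("side10",280,150,160,150,5,"s10")
# mat
im=cv2.imread("pics/scene8.png").astype(int); m=((im[:,:,1]>im[:,:,2]+50)&(im[:,:,1]>im[:,:,0]+40)).astype(np.uint8); m[:210]=0;m[295:]=0;m[:,:370]=0;m[:,455:]=0
c=load("scene8"); v,u=np.nonzero(m); W=np.array([onz(c,q,.004) for q in zip(u,v)])[:,:2]; print(cv2.minAreaRect((W*1000).astype(np.float32)),len(W))
im=cv2.imread("pics/side0.png").astype(int); m=((im[:,:,1]>im[:,:,2]+50)&(im[:,:,1]>im[:,:,0]+40)).astype(np.uint8); m[:180]=0;m[232:]=0;m[:,:255]=0;m[:,327:]=0
c=load("side1"); v,u=np.nonzero(m); W=np.array([onz(c,q,.004) for q in zip(u,v)])[:,:2]; print(cv2.minAreaRect((W*1000).astype(np.float32)),len(W))
E
```

```text
[ 0.48265371 -0.01646036  0.03885492] [179.95910567  -0.27708251  -3.44580032] [ 3.5143212  -0.18768816  6.43644225] 0.013139945293421133
tool in loader [np.float64(-0.12488156743867881), np.float64(-0.0008315002022532209)]
((458.16363525390625, 308.19952392578125), (198.0364227294922, 158.61790466308594), 4.250108242034912) 3724
((454.7283935546875, 303.92376708984375), (196.27029418945312, 160.23988342285156), 4.438529014587402) 1653
```

View pics/w10.png

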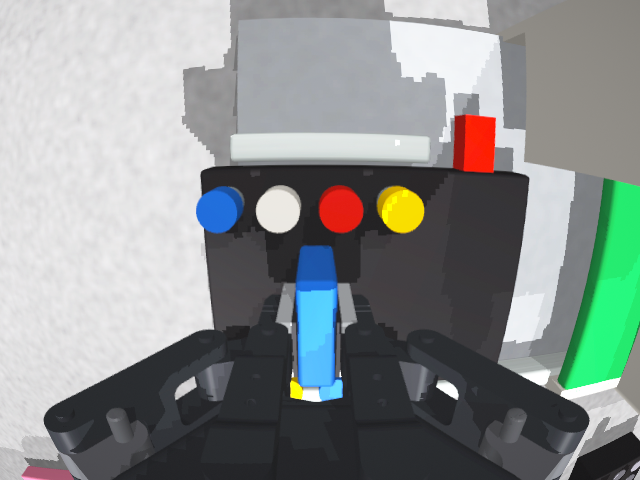

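View pics/s10.png

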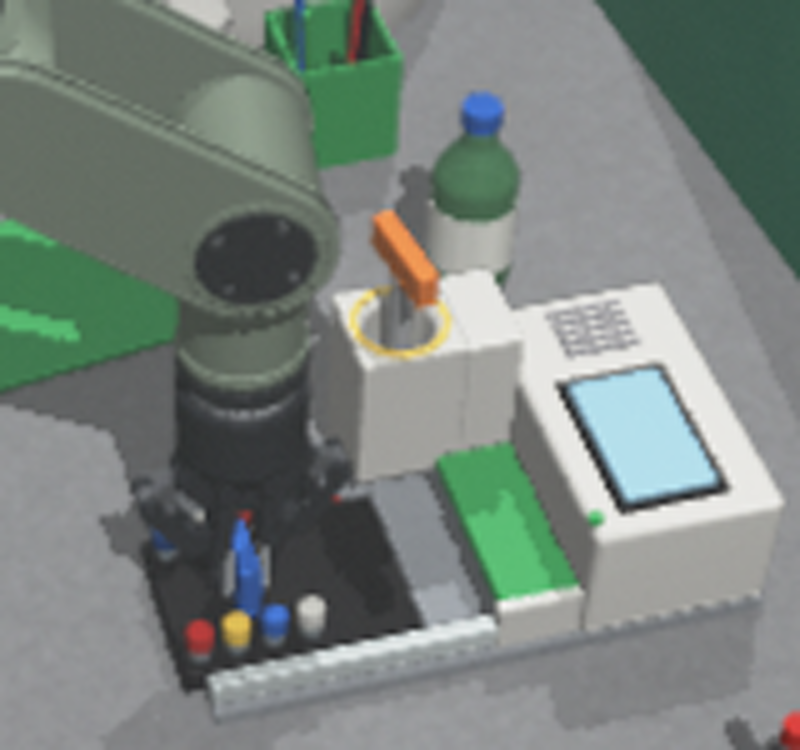

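The carrier is at loader x ≈ −0.100, and its lug (475,145) is clear of the tower. I'll lift straight up, then pull back from the tower.

Call:
play_rows(rows=[0, 0, -0.004, 0, 0, 0, 0, 0, -0.01, 0, 0, 0, 0, 0, -0.02, 0, 0, 0, 0, 0, -0.035, 0, 0, 0, 0, 0, -0.055, 0, 0, 0, 0, 0, -0.075, 0, 0, 0, 0, 0, -0.095, 0, 0, 0, 0, 0, -0.105, 0, 0, 0, 0, 0, -0.11, 0, 0, 0])

```text
clock: 20.6
tool_pos: [0.4807, -0.016, 0.1482]
tcp_rot: [180.0, -0.1, -3.4]
force: [0.1, -0.8, -4.2]
finger_gap: 0.0128
```

```bash
python3 - <<'E'
from h import *
c=grab("wrist","w11"); s=read_state(); print(s['tool_pos'],s['tcp_rot'],s['force'],s['finger_gap'])
A=load("scene8")
for n,q in(("turq",(387,195)),("turq",(421,206)),("turq",(437,165)),("turq",(402,153))): print(n,onz(A,q,.03)[:2].round(3))
im=cv2.imread("pics/scene8.png").astype(int); m=((im[:,:,1]>im[:,:,2]+50)&(im[:,:,1]>im[:,:,0]+40)).astype(np.uint8); m[:210]=0;m[295:]=0;m[:,:370]=0;m[:,455:]=0
v,u=np.nonzero(m); W=np.array([onz(A,q,.004) for q in zip(u,v)])[:,:2]; print(cv2.boxPoints(cv2.minAreaRect((W*1000).astype(np.float32))))
grab("side","side11");crop("side11",280,150,160,150,5,"s11")
E
```

```text
[ 0.48080279 -0.01597608  0.14826565] [ 1.79989999e+02 -5.65389936e-02 -3.43405489e+00] [ 1.2463787  -0.85802001 -3.57209582] 0.013011044176526364
turq [0.288 0.253]
turq [0.327 0.344]
turq [0.181 0.408]
turq [0.133 0.31 ]
[[353.5401  379.9521 ]
 [365.29535 221.7704 ]
 [562.7872  236.44696]
 [551.0319  394.62866]]
```

View pics/s11.png

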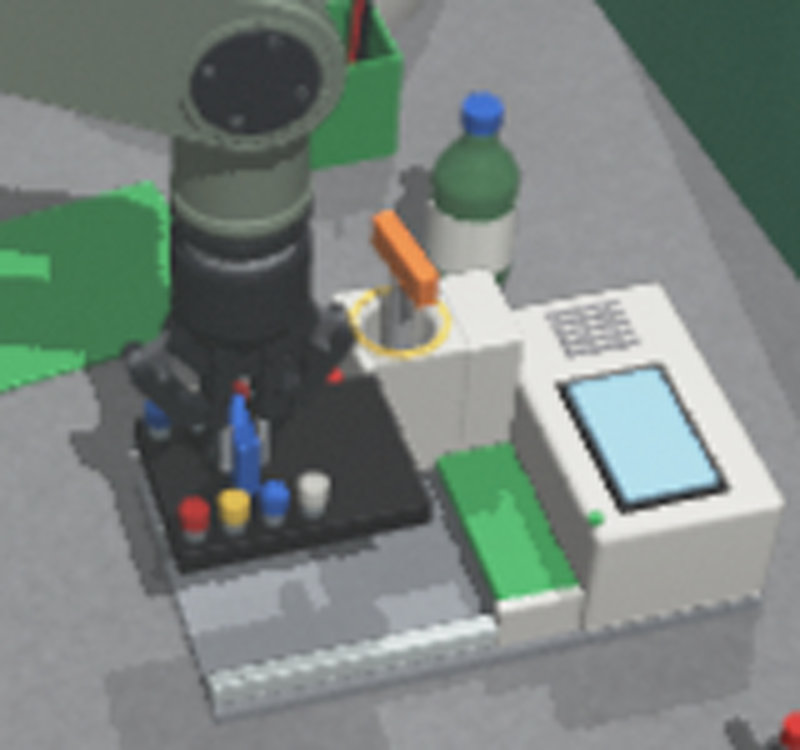

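It's lifted and level. Pull back in −x, then across to the mat.

Call:
play_rows(rows=[-0.015, 0, 0, 0, 0, 0, -0.04, 0, 0, 0, 0, 0, -0.06, -0.015, 0, 0, 0, 0, -0.068, -0.045, 0, 0, 0, 0, -0.068, -0.085, 0, 0, 0, 0, -0.068, -0.13, 0, 0, 0, -0.02, -0.068, -0.175, 0, 0, 0, -0.06, -0.068, -0.22, 0, 0, 0, -0.1, -0.068, -0.26, 0, 0, 0, -0.135, -0.068, -0.29, 0, 0, 0, -0.135])

```text
clock: 21.7
tool_pos: [0.4288, 0.2797, 0.1457]
tcp_rot: [180.0, 0.2, 4.4]
force: [0.7, -0.6, -4.4]
finger_gap: 0.0131
```

```bash
python3 - <<'E'
from h import *
s=read_state();print(s['tool_pos'],s['tcp_rot'],s['joints'].round(1))
E
```

```text
[0.42881972 0.27970476 0.14570939] [1.79979097e+02 1.54879678e-01 4.42812406e+00] [ 23.4   9.4 102.    0.   68.8  19. ]
```

Call:
play_rows(rows=[0.002, -0.015, 0, 0, 0, 0, 0.004, -0.023, 0.01, 0, 0, 0, 0.004, -0.024, 0.03, 0, 0, 0, 0.004, -0.024, 0.05, 0, 0, 0, 0.004, -0.024, 0.06, 0, 0, 0, 0.004, -0.024, 0.06, 0, 0, 0])

```text
clock: 22.3
tool_pos: [0.4303, 0.2998, 0.0844]
tcp_rot: [179.8, 0.3, 4.2]
force: [-0.1, 0.2, -4.8]
finger_gap: 0.0133
```

```bash
python3 - <<'E'
from h import *
c=grab("wrist","w12"); s=read_state(); print(s['tool_pos'],s['tcp_rot'],s['force'],s['finger_gap'])
grab("side","side12");crop("side12",220,140,160,120,5,"s12"); grab("scene","scene12")
E
```

```text
[0.43151671 0.30055656 0.08597666] [1.79917471e+02 1.70599923e-01 4.23169908e+00] [-0.17941257  0.82575552 -4.39935176] 0.012748530644638953
```

View pics/w12.png

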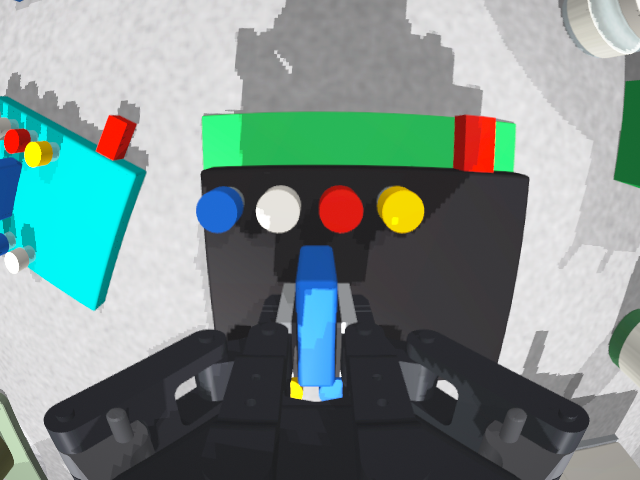

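View pics/s12.png

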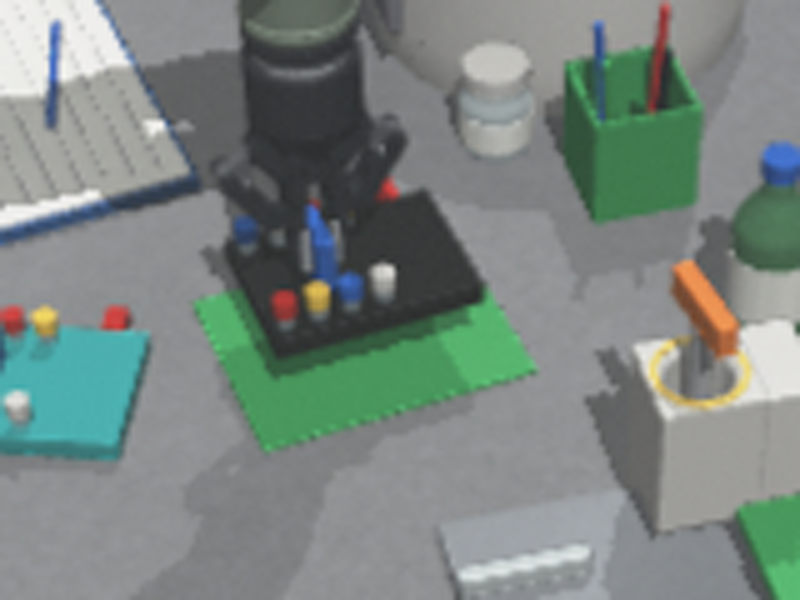

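The carrier is level over the mat. Lowering.

Call:
play_rows(rows=[0, -0.003, 0.01, 0, 0, 0, 0, -0.003, 0.02, 0, 0, 0, 0, -0.003, 0.03, 0, 0, 0, 0, -0.003, 0.038, 0, 0, 0, 0, -0.003, 0.044, 0, 0, 0, 0, -0.003, 0.048, 0, 0, 0, 0, -0.003, 0.05, 0, 0, 0, 0, -0.003, 0.05, 0, 0, 0])

```text
clock: 23.25
tool_pos: [0.4321, 0.3048, 0.0371]
tcp_rot: [180.0, 0.0, 4.3]
force: [-0.7, 0.1, -4.1]
finger_gap: 0.0129
```

Call:
play_rows(rows=[0, 0, 0.001, 0, 0, 0, 0, 0, 0.002, 0, 0, 0, 0, 0, 0.002, 0, 0, 0])

```text
clock: 23.55
tool_pos: [0.4323, 0.3049, 0.0354]
tcp_rot: [-180.0, -0.0, 4.3]
force: [-0.3, -0.4, -3.8]
finger_gap: 0.0135
```

Call:
play_rows(rows=[0, 0, 0.001, 0, 0, 0, 0, 0, 0.002, 0, 0, 0, 0, 0, 0.0025, 0, 0, 0, 0, 0, 0.0025, 0, 0, 0])

```text
clock: 23.95
tool_pos: [0.4321, 0.3048, 0.0329]
tcp_rot: [-180.0, 0.0, 4.3]
force: [-1.0, -0.4, -2.9]
finger_gap: 0.0134
```

Call:
play_rows(rows=[0, 0, 0.001, 0, 0, 0, 0, 0, 0.0015, 0, 0, 0, 0, 0, 0.0015, 0, 0, 0])

```text
clock: 24.25
tool_pos: [0.4322, 0.3049, 0.0328]
tcp_rot: [180.0, 0.0, 4.3]
force: [-4.8, -2.4, 8.2]
finger_gap: 0.0133
```

It's in contact with the mat (+8 N). Opening partly, then straight up.

Call:
play_rows(rows=[0, 0, 0, 0, 0, 0, 0, 0, 0, 0, 0, 0, 0, 0, 0, 0, 0, 0, 0, 0, 0, 0, 0, 0, 0, 0, 0, 0, 0, 0], gripper=0.45)

```text
clock: 24.75
tool_pos: [0.4323, 0.3048, 0.0312]
tcp_rot: [-180.0, -0.0, 4.3]
force: [0.2, -0.3, 0.1]
finger_gap: 0.0384
```

Call:
play_rows(rows=[0, 0, -0.01, 0, 0, 0, 0, 0, -0.03, 0, 0, 0, 0, 0, -0.06, 0, 0, 0, 0, 0, -0.1, 0, 0, 0, 0, 0, -0.14, 0, 0, 0, 0, 0, -0.17, 0, 0, 0, 0, 0, -0.18, 0, 0, 0, 0, 0, -0.18, 0, 0, 0, 0, 0, -0.18, 0, 0, 0])

```text
clock: 25.65
tool_pos: [0.4312, 0.3044, 0.2098]
tcp_rot: [179.9, 0.1, 4.3]
force: [-0.8, 0.5, -1.0]
finger_gap: 0.0384
```

```bash
python3 - <<'E'
from h import *
c=grab("wrist","w13"); s=read_state(); print(s['tool_pos'],s['tcp_rot'],s['force'],s['finger_gap'])
grab("side","side13");crop("side13",220,140,160,120,5,"s13"); grab("scene","scene13")
E
```

```text
[0.43078596 0.30416347 0.20910722] [179.91456375   0.22022351   4.29681305] [-0.10993712 -0.64418465  0.21370963] 0.038046481196493565
```

View pics/w13.png

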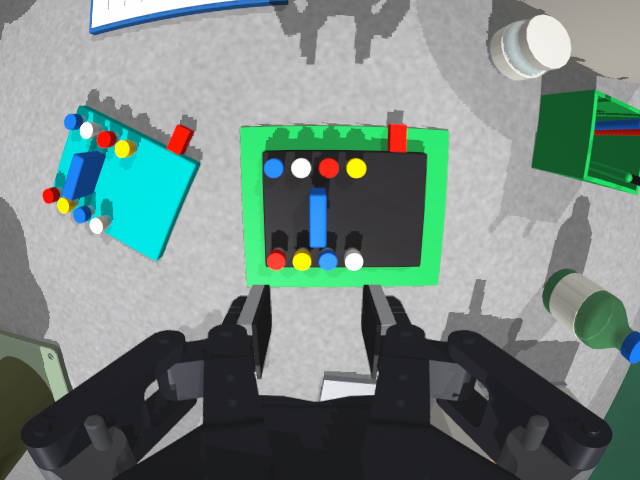

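View pics/s13.png

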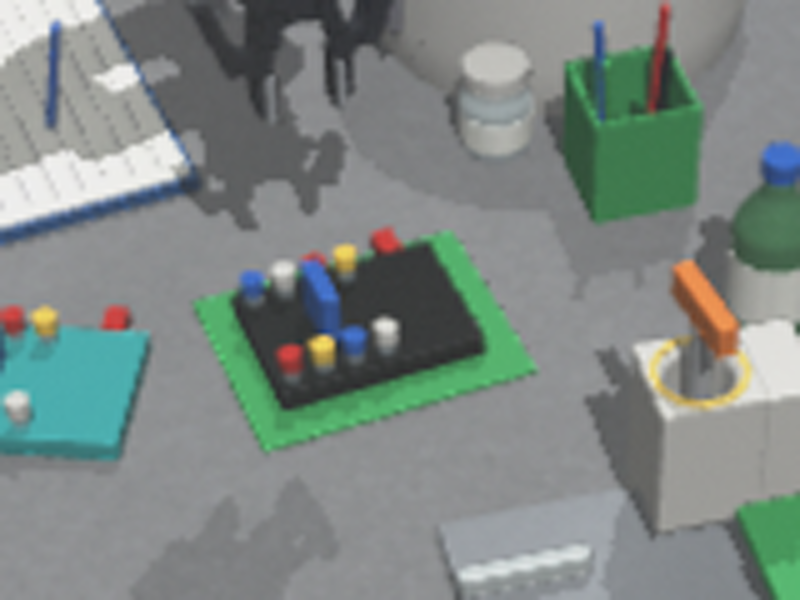

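View pics/scene13.png

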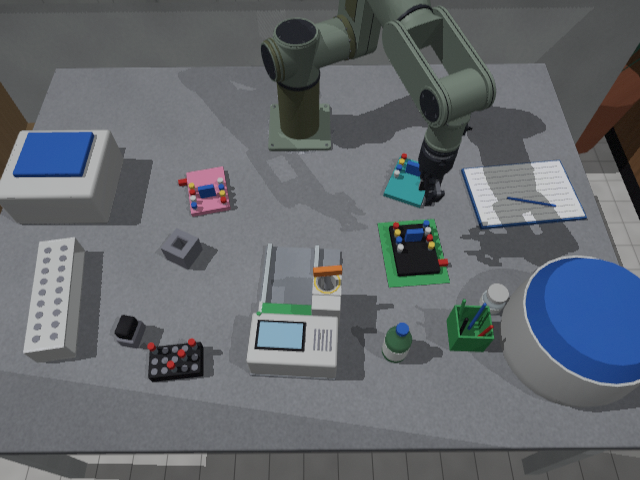

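The wrist view shows the carrier flat, at (345,208), on the mat, whose centre is about (345,207). Before handing in I'll check the key height by triangulating the handle.

```bash
python3 - <<'E'
from h import *
C={}
for n in("scene13","side13"):
    im=cv2.imread(f"pics/{n}.png").astype(int); m=(im[:,:,2]>130)&(im[:,:,2]-im[:,:,1]>60)&(im[:,:,1]-im[:,:,0]>20)&(im[:,:,1]>60)
    p=proj(load(n),[[.6148,.0704,.187]])[0]; v,u=np.nonzero(m); k=np.hypot(u-p[0],v-p[1])<25
    C[n]=(u[k].mean(),v[k].mean()); print(n,p,C[n],k.sum(), 'if 16mm high',proj(load(n),[[.6148,.0704,.203]])[0])
s=read_state(); print(s['clock'],s['joint_vel'].round(2))
E
```

```text
scene13 [325.72148023 271.82839939] (np.float64(327.28472222222223), np.float64(268.8333333333333)) 144 if 16mm high [325.83800997 268.38200169]
side13 [361.39639531 201.354795  ] (np.float64(361.3452380952381), np.float64(200.46428571428572)) 84 if 16mm high [361.69762243 197.36188501]
25.8 [ 0.05  0.04 -0.5   0.07  0.11  0.01]
```

```bash
python3 -c "
from bench import job_done
print(job_done())"
```

```text
the job is handed in; nothing more can be done
None
```

The job is done and handed in at about 26 s; no verdict came back.

- **Key:** I took it from its stand and lowered it onto the stem, whose faces I measured at about 0.26 rad anticlockwise of the loader. It went down past the top of the square without resistance and rested on the shoulder, with the foot at about z = 0.033 m. I turned it anticlockwise to the hard stop (0.7 N m), released it and left it standing.
- **Carrier:** It slid forward 90 mm, to loader x ≈ −0.10, and passed the 25 mm latch point with only 3–5 N. I then lifted it level and set it down on the mat.

**Last checks:**
- **Carrier on the mat:** the wrist and side views show it flat and upright, within a few millimetres of the mat's centre.
- **Key home:** the side view puts the handle within 1 px of its fully-home height. The scene view disagreed: the handle's bright area sat 3 px higher, close to what a key 16 mm up would show. I put that down to the brightly lit top of the handle. The contact height, the hard stop and the carrier sliding free all point to the key being home.
- **Arm and other items:** the gripper was clear about 18 cm above the carrier and touching nothing. I checked the other bench items only by eye in the last scene picture, where they look unmoved.

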